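# Stand the tall turned finial on the finishing turntable

### The arm

A 6-joint arm with a two-finger parallel gripper is mounted at the origin on the work surface. World frame = base frame: x ahead of the robot, y to its left, z up, the work surface at z = 0. Lengths are in m, angles in rad, forces in N, time in s.
With the tool pointing down it reaches from about 0.225 to 0.875 m from the base axis. Payload 3.4 kg.
Tool frame: the origin (TCP) lies at the very end of the fingers, on their centre line; the grasp point (between the pads) lies 19 mm behind it; z points along the fingers, y is the direction in which the jaws open and shut (so a half turn about z gives the same grasp; the last joint's range is limited). The gripper opens to 85 mm and grips with 20 to 120 N. Pads are 22 mm wide; open, the fingers measure 114 mm over their backs; the gripper's body (76 mm by 85 mm) begins 54 mm behind the grasp point. The pads swing forward as they close: fully open they stand 13 mm farther back than shut.
Start: joints at [-1.308, 0.276, 1.505, -0, 1.361, -0.121], TCP at [0.215, -0.533, 0.231] pointing down, gripper open.
Joint ranges: [-2.89, 2.89], [-0.75, 2.08], [0.22, 2.7], [-1.18, 4.32], [0.11, 2.71], [-2.7, 2.7]. Speed limits (rad/s): [2.57, 2.57, 3.14, 3.14, 3.14, 3.14].

### API

Orientations are given as a unit quaternion [w, x, y, z].
In Python, from rig import manip gives the robot as it stands. The module is installed in compiled form; this text tells all that it offers.
- The arm moves only by the tool carry_out, never from a script. Its argument "moves" is one flat list of numbers, 5 for each row, row after row: the opening in per cent of the stroke, from 0 (shut) to 100 (fully open), then the shift along the world's x, y, z in cm, then the turn about the world's z in rad. A call has exactly 10 rows; each row shifts and turns the commanded pose from where the row before left it; what a row does not reach is not made up. A row lasts 1/10 s, in which the tool goes at most 50 mm and 8.59 degrees, less where a joint would pass 70% of its speed; a pose out of reach is approached as far as the arm can. A call is refused whole if a number of a shift passes 5 or a number of a turn 0.15, either way. A call with a gripper value outside its range is refused whole. The fingers move at their own pace and stop on an object; "squeeze" is the grip in N (left out, the last holds). Time passes only in rows, so rows that do not move let the fingers close, or fill a call up. It gives the time, the measured TCP pose, the force and the opening at its end, in the units of the state.
- manip.get_state(): the state, without advancing time (a new reading comes with each control period).
- manip.get_image(name): name is "side" or "top"; returns the picture (420x560x3 uint8, red, green, blue); there is no depth.
- manip.camera_info(name): a dict with "fov_y" (degrees; the focal length in pixels is half the picture's height over the tangent of half this angle, whatever the lens; pixels are square), "cx", "cy" (the principal point, pixels), "rvec" (rotation vector, rad) and "tvec" (3), from world to camera coordinates, as OpenCV has them. Camera axes: x right, y down, z forward; pixel columns grow to the right and rows downward; lengths in m; the calibration is good to about 2 mm. A picture is of the moment at which its call begins. camera_info takes no time and is no camera call.
- manip.sign_off(): hands the job in, once; it reports no verdict.
The state is a dict: "clock": time; "qpos": joint angles; "qd": joint speeds; "effort": joint torques, N m; "position": TCP position; "ee_rot": TCP orientation; "contact_force": force on the tool from outside, world axes, zero at the start; "moment": the same for the moment, N m; "width": finger opening in m.
Only numpy, scipy, OpenCV 4.12 (cv2) and the standard library are available. Lean on these libraries where they do the work, as an engineer would, in place of code of your own. Each camera call takes 0.05 s, during which the arm holds its last target. There are 200 camera calls.

### The job

Take the tall finial with the ball on top and stand it upright in the middle of the round metal finishing turntable. It is top-heavy on a small foot: keep it upright all the way, set it down rather than drop it, and leave the other two turned finials standing where they are.

Things in the scene. Friction and masses are not known exactly. Their poses are not given: they have to be found in the camera images.
- tall_ball: The finial to move: pale turned wood, loose, upright, about 0.1 kg, 165 mm tall. Foot 36 mm across, 7 mm thick; stem 14 mm; collar 28 mm across at 107 to 115 mm up; on top a wooden ball 52 mm across, centre 139 mm above the underside. Tips over if leaned about 9 degrees; grip the ball at mid-height, from above. Origin: centre of the foot's underside; z up the stem.
- turntable: Finishing turntable of bare steel, fixed and locked: a flat disc 130 mm across, 11 mm thick, on a short pillar and base, its flat top 40 mm above the bench, two thin rings drawn round the middle. Origin: centre of its underside, on the bench; z up. (The dark wooden bowl, 100 mm across, is not it.)
- tall_acorn: Bystander: a loose finial of the same wood, foot and stem, 165 mm tall, but topped by a pointed acorn in place of the ball: a cap 52 mm across with a slimmer tip 34 mm across narrowing to a point. Origin: centre of the foot's underside; z up the stem.
- short_ball: Bystander: a loose finial with the same foot and the same 52 mm ball, but only 110 mm tall (ball centre 84 mm up). Origin: centre of the foot's underside; z up the stem.
Mind the look-alikes: they are no part of the job. What is shaped like the tall_ball but black or red is not meant. What is shaped like the turntable but pink is not meant.

How it is judged:
At the end, for the whole second after the job is handed in: The tall ball-topped finial stands upright (within 6 degrees) and at rest on the turntable's top, its foot within 20 mm of the disc's centre; the acorn-topped finial and the short ball-topped finial still stand upright within 30 mm of where they were (horizontal distance between tall_ball and turntable below 0.02 m and z of tall_ball in the frame of turntable between 0.036 and 0.045 m and angle between each of tall_ball, tall_acorn, short_ball's own z axis and vertical below 0.1 rad and linear speed of tall_ball below 0.03 m/s and distance of each of tall_acorn, short_ball from where it was at the start of the episode below 0.03 m); the robot touches nothing.
It fails at once if the tall ball-topped finial is tipped by more than 25 degrees (angle between tall_ball's own z axis and vertical above 0.44 rad).
It fails at once if the tall ball-topped finial is dropped (moves at more than 0.5 m/s with no finger on it: a fall of more than about 13 mm) (linear speed of tall_ball above 0.5 m/s and contact force between tall_ball and the fingers below 0.05 N).
It fails at once if another finial is knocked over (angle between any of tall_acorn, short_ball's own z axis and vertical above 0.6 rad).
It also fails if it takes over 58 s, if anything falls off the work surface, if the arm or the gripper's body presses on something with over 40 N, if the wrist force passes 120 N, or if a joint passes its speed limit or range.

## Working session

There is one attempt and no reset: what is moved stays moved. The work goes in short steps, Python scripts to look and compute and a tool call to move; the robot and the scene stay as the last step left them, time stands still between calls to the robot, and variables do not carry over. Pictures are saved under pics/ and viewed, about 8 in all and at most 12, crops included, and the job is handed in when it is done.

Besides the shell and the picture viewer there is one more tool, called in YAML: its name, and indented under it one key for each argument. carry_out: Moves the arm, as the interface text tells. Its arguments: {"type":"object","properties":{"moves":{"type":"array","items":{"type":"number"}},"squeeze":{"type":"number"}},"required":["moves"]}

```bash
mkdir -p pics; cat > h.py <<'E'
import numpy as np, cv2
from rig import manip
def cam(n):
    c=manip.camera_info(n); R=cv2.Rodrigues(np.array(c["rvec"],float))[0]; t=np.array(c["tvec"],float).ravel()
    f=210/np.tan(np.radians(c["fov_y"])/2); return R,t,f,c["cx"],c["cy"]
def ray(n,u,v):
    R,t,f,cx,cy=cam(n); d=R.T@np.array([(u-cx)/f,(v-cy)/f,1]); return -R.T@t,d/np.linalg.norm(d)
def plane(n,u,v,z):
    o,d=ray(n,u,v); return o+d*(z-o[2])/d[2]
def proj(n,p):
    R,t,f,cx,cy=cam(n); q=R@np.array(p)+t; return f*q[0]/q[2]+cx,f*q[1]/q[2]+cy
def tri(a,b):
    (o,d),(p,e)=ray(*a),ray(*b); s=np.linalg.lstsq(np.c_[d,-e],p-o,rcond=None)[0]
    x,y=o+s[0]*d,p+s[1]*e; return (x+y)/2,np.linalg.norm(x-y)
def grab(n,name):
    im=manip.get_image(n)[:,:,::-1].copy(); cv2.imwrite(f"pics/{name}.png",im); return im
E
python3 - <<'E'
from h import *
grab("side","s0");grab("top","t0")
for n in("side","top"):
    print(manip.camera_info(n), ray(n,280,210))
print(manip.get_state())
E
```

```text
{'fov_y': 50.00933953174088, 'cx': 283.3028399661094, 'cy': 211.61683826564678, 'rvec': array([ 0.54116458, -2.71641343,  1.15117854]), 'tvec': array([0.46770916, 0.12872988, 0.92689314])} (array([0.22096545, 0.71222037, 0.73373739]), array([ 0.27379167, -0.66558577, -0.69428647]))
{'fov_y': 47.983553989034846, 'cx': 274.8591959567424, 'cy': 203.79106964239773, 'rvec': array([ 2.13541495, -2.15948224,  0.14021162]), 'tvec': array([0.02507161, 0.47843983, 1.05197003])} (array([0.33061723, 0.01349947, 1.10755777]), array([ 0.12332279, -0.00501764, -0.99235392]))
{'clock': 0.1, 'qpos': array([-1.30800532e+00,  2.76523416e-01,  1.50597961e+00,  3.77383510e-06,
        1.36068697e+00, -1.21016675e-01]), 'qd': array([-0.00181953, -0.0020392 , -0.00212478,  0.00154925,  0.00066979,
       -0.00023292]), 'effort': array([ 9.48613488e-04, -4.17703342e+01, -2.46406174e+01,  1.32985060e-04,
        5.81589702e-03,  2.42591014e-06]), 'position': array([ 0.21517992, -0.53273116,  0.23054169]), 'ee_rot': array([-7.96796999e-04,  9.81642661e-01,  1.90727681e-01, -5.47277268e-05]), 'contact_force': array([ 0.03067578, -0.09312981,  0.0206003 ]), 'moment': array([-0.00518712,  0.00104726,  0.00825947]), 'width': 0.08541486508977224}
```

View pics/s0.png

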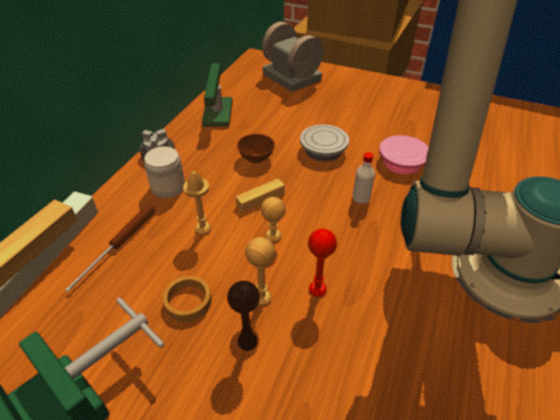

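View pics/t0.png

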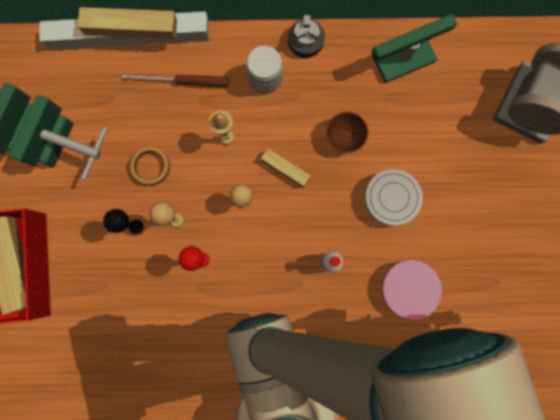

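The pictures show these candidates:
- **Pale ball-tops:** side (260,252) / top (162,214), which is long-stemmed, and side (273,210) / top (241,196), which is short.
- **Other finials:** the acorn is at side (197,185), black at (243,297), red at (322,243).
- **Discs:** grey ringed disc at side (325,140) / top (394,197), pink at side (404,152), dark bowl at side (256,149).

The long-stemmed pale ball and the grey ringed disc fit the description. Next I measure them and confirm in a crop.

```bash
python3 - <<'E'
from h import *
s=cv2.imread("pics/s0.png");t=cv2.imread("pics/t0.png")
def blob(im,box,lo,hi,name):
    x0,y0,x1,y1=box; h=cv2.cvtColor(im[y0:y1,x0:x1],cv2.COLOR_BGR2HSV)
    m=cv2.inRange(h,lo,hi); m=cv2.morphologyEx(m,cv2.MORPH_OPEN,np.ones((5,5)))
    c=max(cv2.findContours(m,0,2)[0],key=cv2.contourArea); (a,b),r=cv2.minEnclosingCircle(c); e=cv2.fitEllipse(cv2.convexHull(c))
    print(name,"circ",a+x0,b+y0,r,"ell",e[0][0]+x0,e[0][1]+y0,e[1],"area",cv2.contourArea(c)); return m
for im,p in((s,[(260,252),(273,210)]),(t,[(162,214),(241,196),(221,123)])):
    h=cv2.cvtColor(im,cv2.COLOR_BGR2HSV)
    for u,v in p: print(u,v,h[v,u],h[v+20,u+24])
W=((8,60,100),(25,165,255))
blob(s,(240,230,282,272),*W,"S tall");blob(t,(146,196,182,236),*W,"T tall")
blob(s,(255,192,292,228),*W,"S short");blob(t,(222,180,260,212),*W,"T short")
G=((0,0,60),(179,75,255))
blob(s,(290,115,355,170),*G,"S disc");blob(t,(355,160,430,235),*G,"T disc")
c=np.hstack([cv2.resize(s[160:320,180:340],(400,400),interpolation=2),cv2.resize(t[100:260,120:280],(400,400),interpolation=2)])
cv2.imwrite("pics/c1.png",c)
E
```

```text
260 252 [ 16 192 183] [ 13 220 195]
273 210 [ 17 184 158] [ 13 236 191]
162 214 [ 21 130 182] [ 12 179 170]
241 196 [ 20 132 184] [ 12 185 172]
221 123 [ 15 146 122] [ 12 192 167]Traceback (most recent call last):
  File "<stdin>", line 12, in <module>
  File "<stdin>", line 6, in blob
ValueError: max() iterable argument is empty
```

```bash
cat >> h.py <<'E'
def blob(im,box,lo,hi,name,k=5):
    x0,y0,x1,y1=box; h=cv2.cvtColor(cv2.GaussianBlur(im[y0:y1,x0:x1],(3,3),0),cv2.COLOR_BGR2HSV)
    m=cv2.inRange(h,lo,hi); m=cv2.morphologyEx(m,cv2.MORPH_OPEN,cv2.getStructuringElement(2,(k,k)))
    c=max(cv2.findContours(m,0,2)[0],key=cv2.contourArea); (a,b),r=cv2.minEnclosingCircle(c); e=cv2.fitEllipse(cv2.convexHull(c))
    print(name,"circ",np.round([a+x0,b+y0,r],1),"ell",np.round([e[0][0]+x0,e[0][1]+y0,*e[1]],1),"area",cv2.contourArea(c))
    return e[0][0]+x0,e[0][1]+y0
E
python3 - <<'E'
from h import *
s=cv2.imread("pics/s0.png");t=cv2.imread("pics/t0.png")
c=np.hstack([cv2.resize(s[160:320,180:340],(400,400),interpolation=2),cv2.resize(t[100:260,120:280],(400,400),interpolation=2)])
cv2.imwrite("pics/c1.png",c)
W=((15,40,60),(30,212,255)); G=((0,0,40),(179,90,255))
for n,bs,bt,L in(("tall",(240,230,282,272),(146,196,182,236),W),("short",(255,192,292,228),(222,180,260,212),W),("disc",(290,115,355,170),(355,160,430,235),G)):
    a=blob(s,bs,*L,"S "+n,9);b=blob(t,bt,*L,"T "+n,9)
    print(n,"tri",tri(("side",*a),("top",*b)))
    z={"tall":.139,"short":.084,"disc":.04}[n]
    print(" planes",plane("side",*a,z),plane("top",*b,z))
E
```

```text
S tall circ [262.5 246.5  17.7] ell [261.9 247.1  25.5  35.1] area 580.0
T tall circ [166.5 216.   17.1] ell [166.  215.2  23.7  34.2] area 514.5
tall tri (array([0.44460817, 0.24409225, 0.14348314]), np.float64(0.00463897368508594))
 planes [0.44868822 0.24080007 0.139     ] [0.44286924 0.24449468 0.139     ]
S short circ [268.5 203.   17.4] ell [269.1 201.6  25.8  35.9] area 503.0
T short circ [241.3 195.7  11.5] ell [241.  195.5  21.6  22.2] area 348.0
short tri (array([0.49358774, 0.09366631, 0.10381846]), np.float64(0.01173455383235481))
 planes [0.50837672 0.07475412 0.084     ] [0.4909535  0.09363449 0.084     ]
S disc circ [324.  139.5  23.3] ell [324.2 140.7  32.1  46.9] area 1120.0
T disc circ [393.1 197.   28.8] ell [393.2 197.1  55.4  57.4] area 2434.0
disc tri (array([ 0.49124228, -0.25267113,  0.03199149]), np.float64(5.409903925843406e-05))
 planes [ 0.48818484 -0.24165758  0.04      ] [ 0.49001975 -0.2506941   0.04      ]
```

View pics/c1.png

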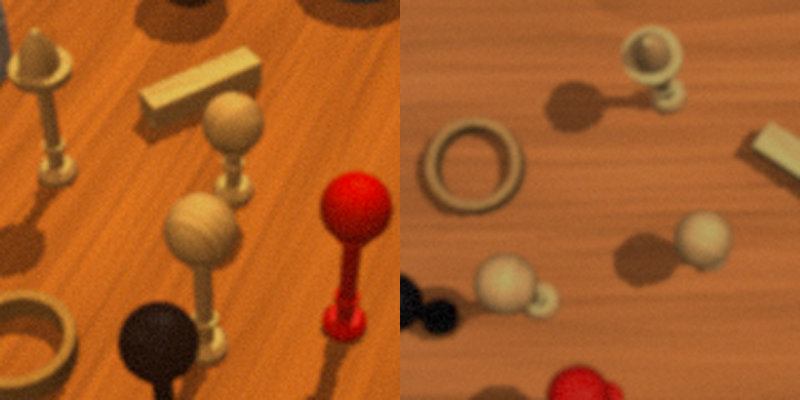

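The crop shows the pale long-stemmed ball at side (260,251.6) and top (162,213.6), with its foot at top (176.4,220). It is confirmed as tall_ball: pale, and clearly longer-stemmed than the short one at side (273,209). The masks bled into the foot and plank, so I measure again with Hough circles.

```bash
cat >> h.py <<'E'
def hough(im,u,v,w,rmin,rmax,p2=12):
    x0,y0=int(u-w),int(v-w); c=cv2.resize(im[y0:y0+2*w,x0:x0+2*w],None,fx=4,fy=4,interpolation=2)
    b=cv2.GaussianBlur(cv2.cvtColor(c,cv2.COLOR_BGR2HSV)[:,:,1],(9,9),0)
    g=cv2.HoughCircles(b,3,1,200,param1=60,param2=p2,minRadius=rmin*4,maxRadius=rmax*4)[0][0]
    return (g[0]-1.5)/4+x0,(g[1]-1.5)/4+y0,g[2]/4
E
python3 - <<'E'
from h import *
s=cv2.imread("pics/s0.png");t=cv2.imread("pics/t0.png")
for n,a,b,z in(("tall",(260,252),(162,214),.139),("short",(273,209),(241,196),.084)):
    A=hough(s,*a,24,11,17);B=hough(t,*b,22,9,15);print(n,np.round(A,1),np.round(B,1),tri(("side",*A[:2]),("top",*B[:2])))
    print(plane("side",*A[:2],z),plane("top",*B[:2],z))
    R,tt,f,_,_=cam("side");print("r exp",f*.026/np.linalg.norm(ray("side",0,0)[0]-plane("side",*A[:2],z)),f)
print("foot",plane("top",176.4,220,.007),plane("side",262,298,.0))
for e in(324.2,140.7),(325,139.5):print("disc",plane("side",*e,.04))
th=np.linspace(0,6.28,9)
print(hough(t,393,197,40,24,32), plane("top",*hough(t,393,197,40,24,32)[:2],.04))
print("acorn",plane("top",221,123,.115+.02))
for n in("red","blk"):
  pass
print("red",plane("top",191,258,.139),"black",plane("top",116,221,.139))
print(plane("top",333,261,.1), "bottle", "jar",plane("top",265,65,.06))
E
```

```text
Traceback (most recent call last):
  File "h.py", line 26, in hough
    g=cv2.HoughCircles(b,3,1,200,param1=60,param2=p2,minRadius=rmin*4,maxRadius=rmax*4)[0][0]
      ~~~~~~~~~~~~~~~~~~~~~~~~~~~~~~~~~~~~~~~~~~~~~~~~~~~~~~~~~~~~~~~~~~~~~~~~~~~~~~~~~^^^
TypeError: 'NoneType' object is not subscriptable
```

```bash
sed -i 's/param1=60,param2=p2/param1=20,param2=p2/; s/\[:,:,1\],(9,9)/[:,:,1],(7,7)/' h.py
python3 - <<'E'
from h import *
s=cv2.imread("pics/s0.png");t=cv2.imread("pics/t0.png")
for n,a,b,z in(("tall",(260,252),(162,214),.139),("short",(273,209),(241,196),.084)):
    A=hough(s,*a,24,11,17);B=hough(t,*b,22,9,15);print(n,np.round(A,1),np.round(B,1),tri(("side",*A[:2]),("top",*B[:2])))
    print(plane("side",*A[:2],z),plane("top",*B[:2],z))
print("foot",plane("top",176.4,220,.007),plane("side",262,298,.0))
print("disc",plane("side",324.5,140,.04), plane("top",*hough(t,393,197,40,24,32)[:2],.04))
print("acorn",plane("top",221,123,.115+.02))
print("red",plane("top",191,258,.139),"black",plane("top",116,221,.139))
print("bottle",plane("top",333,261,.1))
E
```

```text
tall [260.2 250.8  14.9] [161.8 213.2  12.6] (array([0.44655607, 0.25250808, 0.14269007]), np.float64(9.646712992536697e-05))
[0.44791495 0.24963277 0.139     ] [0.44704669 0.25343603 0.139     ]
short [275.  210.8  16.8] [240.  195.5  12.4] (array([0.4885809 , 0.09520292, 0.08355874]), np.float64(0.00490255186150926))
[0.485885   0.09544198 0.084     ] [0.4909239  0.09577317 0.084     ]
foot [0.44656327 0.25134191 0.007     ] [0.44759344 0.25086832 0.        ]
disc [ 0.48858438 -0.2450986   0.04      ] [ 0.49249758 -0.2521662   0.04      ]
acorn [0.63988737 0.13211801 0.135     ]
red [0.35431687 0.19156332 0.139     ] black [0.43201208 0.3477996  0.139     ]
bottle [ 0.34568018 -0.10252201  0.1       ]
```

tall_ball is at about (0.447, 0.2515), with ball and foot agreeing, and triangulated height 0.143 against 0.139. The turntable is at about (0.490, -0.250). I'll set the jaw direction to about -0.35 rad to stay clear of black, red and short. That needs a turn of +0.84 on the way over.

carry_out:
  moves: [85, 0.4, 1.5, 0, 0.042, 85, 1.2, 3.9, 0, 0.042, 85, 1.2, 4.0, 0, 0.042, 85, 1.2, 4.0, 0, 0.042, 85, 1.2, 4.0, 0, 0.042, 85, 1.2, 4.0, 0, 0.042, 85, 1.2, 4.0, 0, 0.042, 85, 1.2, 4.0, 0, 0.042, 85, 1.2, 4.0, 0, 0.042, 85, 1.2, 4.0, 0, 0.042]
  squeeze: 20

```text
clock: 1.1
position: [0.3266, -0.1564, 0.2312]
ee_rot: [-0.0, 0.92, 0.393, 0.0]
contact_force: [1.0, -1.0, 0.4]
width: 0.0724
```

carry_out:
  moves: [85, 1.2, 4.0, 0, 0.042, 85, 1.2, 4.0, 0, 0.042, 85, 1.2, 4.0, 0, 0.042, 85, 1.2, 4.0, 0, 0.042, 85, 1.2, 4.0, 0, 0.042, 85, 1.2, 4.0, 0, 0.042, 85, 1.2, 4.0, 0, 0.042, 85, 1.2, 4.0, 0, 0.042, 85, 1.2, 4.0, 0, 0.042, 85, 1.2, 4.0, 0, 0.042]

```text
clock: 2.1
position: [0.446, 0.2427, 0.2312]
ee_rot: [-0.0, 0.817, 0.576, -0.0]
contact_force: [0.6, -0.2, 0.3]
width: 0.0725
```

carry_out:
  moves: [85, 0, 0.8, 0, 0, 85, 0, 0.2, 0, 0, 85, 0, 0, 0, 0, 85, 0, 0, 0, 0, 85, 0, 0, 0, 0, 85, 0, 0, 0, 0, 85, 0, 0, 0, 0, 85, 0, 0, 0, 0, 85, 0, 0, 0, 0, 85, 0, 0, 0, 0]

```text
clock: 3.1
position: [0.4473, 0.2508, 0.2313]
ee_rot: [0.0, 0.819, 0.574, 0.0]
contact_force: [-0.2, 0.2, 0.7]
width: 0.0728
```

```bash
python3 - <<'E'
from h import *
s=grab("side","s1");t=grab("top","t1");st=manip.get_state();print(st["clock"],st["position"],st["ee_rot"],st["width"],st["qpos"])
c=np.hstack([cv2.resize(s[130:330,160:360],(400,400),interpolation=2),cv2.resize(t[100:300,80:280],(400,400),interpolation=2)])
cv2.imwrite("pics/c2.png",c)
print(proj("side",st["position"]),proj("top",st["position"]))
E
```

```text
3.2 [0.44732141 0.25082285 0.23130516] [4.43195037e-05 8.18544476e-01 5.74443155e-01 6.88669035e-06] 0.07224240850673261 [ 3.75356742e-01  1.82134392e-01  1.63250047e+00 -8.54713237e-05
  1.32692363e+00  7.22326306e-01]
(np.float64(258.766673641998), np.float64(213.35592108788956)) (np.float64(151.10479652049082), np.float64(207.35425674760225))
```

View pics/c2.png

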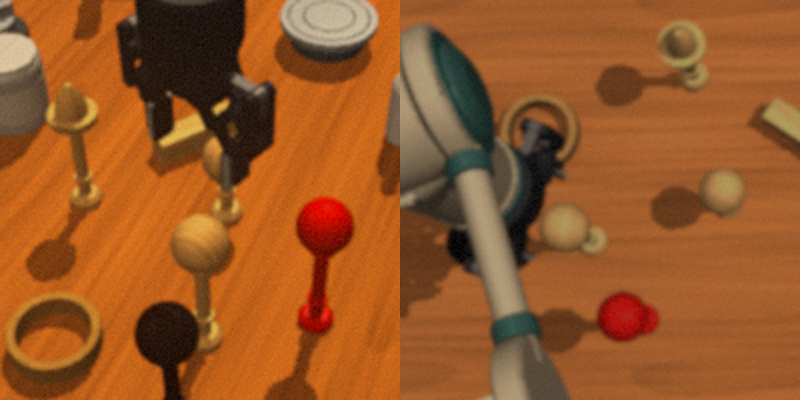

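The gripper is above the ball: side fingertip midpoint is about (258,211), against a predicted TCP of (259,213). The jaw direction is clear of the neighbours. Now I descend.

carry_out:
  moves: [85, 0, 0, -1.0, 0, 85, 0, 0.05, -2.0, 0, 85, 0, 0, -2.0, 0, 85, 0, 0, -2.0, 0, 85, 0, 0, -1.5, 0, 85, 0, 0, -1.3, 0, 85, 0, 0, -1.0, 0, 85, 0, 0, -0.6, 0, 85, 0, 0, 0, 0, 85, 0, 0, 0, 0]

```text
clock: 4.2
position: [0.4476, 0.2514, 0.1176]
ee_rot: [0.0, 0.819, 0.574, 0.0]
contact_force: [-0.2, 0.6, 0.2]
width: 0.0725
```

```bash
python3 - <<'E'
from h import *
s=grab("side","s2");t=grab("top","t2");st=manip.get_state();print(st["clock"],st["position"],st["contact_force"],st["width"])
c=np.hstack([cv2.resize(s[190:310,200:320],(400,400),interpolation=2),cv2.resize(t[160:260,110:210],(400,400),interpolation=2)])
cv2.imwrite("pics/c3.png",c)
E
```

```text
4.3 [0.4478042  0.25150539 0.11796157] [-0.54571181 -0.06699495 -0.17349981] 0.07245911424367497
```

View pics/c3.png

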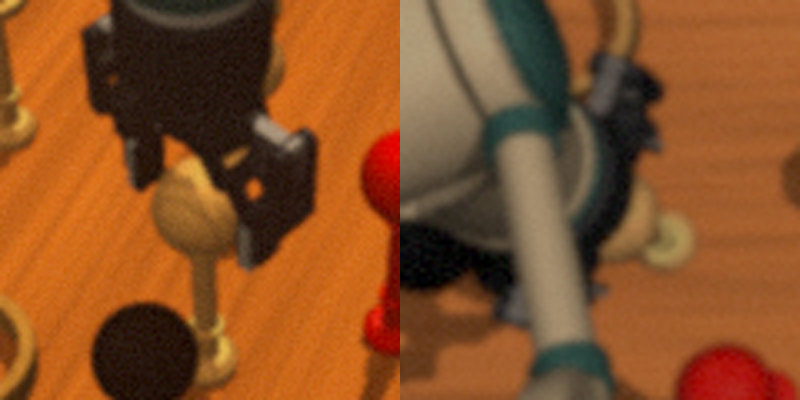

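The fingers straddle the ball. In the crop the tips are at (140,188) and (250,268), with the ball centred between them. I close gently.

carry_out:
  moves: [78, 0, 0, 0, 0, 72, 0, 0, 0, 0, 68, 0, 0, 0, 0, 65, 0, 0, 0, 0, 63, 0, 0, 0, 0, 61, 0, 0, 0, 0, 59, 0, 0, 0, 0, 57, 0, 0, 0, 0, 54, 0, 0, 0, 0, 50, 0, 0, 0, 0]
  squeeze: 25

```text
clock: 5.3
position: [0.4473, 0.2514, 0.1175]
ee_rot: [-0.0, 0.819, 0.574, 0.0]
contact_force: [0.4, 0.8, 3.8]
width: 0.0503
```

carry_out:
  moves: [45, 0, 0, 0, 0, 40, 0, 0, 0, 0, 30, 0, 0, 0, 0, 30, 0, 0, 0, 0, 30, 0, 0, 0, 0, 30, 0, 0, 0.1, 0, 30, 0, 0, 0.2, 0, 30, 0, 0, 0.4, 0, 30, 0, 0, 0.4, 0, 30, 0, 0, 0.4, 0]
  squeeze: 35

```text
clock: 6.3
position: [0.4474, 0.2513, 0.1326]
ee_rot: [0.0, 0.819, 0.574, 0.0]
contact_force: [0.7, -0.7, -0.9]
width: 0.0504
```

```bash
python3 - <<'E'
from h import *
s=grab("side","s3");t=grab("top","t3");st=manip.get_state();print(st["clock"],st["position"],st["contact_force"],st["width"])
c=np.hstack([cv2.resize(s[190:310,200:320],(400,400),interpolation=2),cv2.resize(t[160:260,110:210],(400,400),interpolation=2)])
cv2.imwrite("pics/c4.png",c)
E
```

```text
6.4 [0.44782024 0.25147679 0.13302976] [-0.23866691 -0.13874838 -0.48025952] 0.05069810031391019
```

View pics/c4.png

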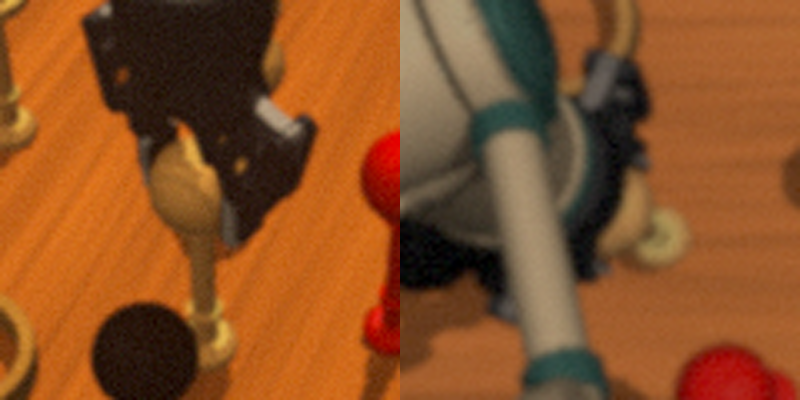

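It's gripped at 50.4 mm opening. In the crop the ball rose from (196,208) to (186,190) and the foot rose too, with little lean. I lift on to about 0.29 and measure the tilt in free space.

carry_out:
  moves: [30, 0, 0, 0.6, 0, 30, 0, 0, 1, 0, 30, 0, 0, 1.4, 0, 30, 0, 0, 1.8, 0, 30, 0, 0, 2, 0, 30, 0, 0, 2, 0, 30, 0, 0, 2, 0, 30, 0, 0, 1.8, 0, 30, 0, 0, 1.4, 0, 30, 0, 0, 0.8, 0]

```text
clock: 7.4
position: [0.4478, 0.2515, 0.2824]
ee_rot: [0.0, 0.819, 0.574, 0.001]
contact_force: [0.4, 0.7, -1.8]
width: 0.0501
```

carry_out:
  moves: [30, 0, 0, 0.4, 0, 30, 0, -0.4, 0.2, 0, 30, 0.1, -1, 0, 0, 30, 0.1, -1.6, 0, 0, 30, 0.1, -2, 0, 0, 30, 0.2, -2.2, 0, 0, 30, 0.2, -2.2, 0, 0, 30, 0.2, -2.2, 0, 0, 30, 0.2, -2.2, 0, 0, 30, 0.2, -2.2, 0, 0]

```text
clock: 8.4
position: [0.4596, 0.0896, 0.2855]
ee_rot: [-0.0, 0.819, 0.574, -0.001]
contact_force: [0.1, -0.4, -1.0]
width: 0.0504
```

carry_out:
  moves: [30, 0.2, -2.2, 0, 0, 30, 0.2, -2.2, 0, 0, 30, 0.2, -2.2, 0, 0, 30, 0.2, -2.2, 0, 0, 30, 0.2, -2.2, 0, 0, 30, 0.2, -2.2, 0, 0, 30, 0.2, -2.2, 0, 0, 30, 0.2, -2.2, 0, 0, 30, 0.2, -2.2, 0, 0, 30, 0.2, -2.2, 0, 0]

```text
clock: 9.4
position: [0.4794, -0.1301, 0.2855]
ee_rot: [-0.001, 0.819, 0.574, -0.001]
contact_force: [0.5, -0.2, -0.5]
width: 0.0502
```

```bash
python3 - <<'E'
from h import *
s=grab("side","s4");t=grab("top","t4");st=manip.get_state();print(st["clock"],st["position"],st["contact_force"],st["width"])
p=st["position"]; q=[p[0],p[1],p[2]-.117]
a=[int(x) for x in proj("side",p)];b=[int(x) for x in proj("top",p)]
print(a,b,proj("side",q),proj("top",q))
x0,y0=a[0]-80,max(0,a[1]-80);X0,Y0=b[0]-80,max(0,b[1]-80);print(x0,y0,X0,Y0)
c=np.hstack([cv2.resize(s[y0:y0+160,x0:x0+160],(400,400),interpolation=2),cv2.resize(t[Y0:Y0+160,X0:X0+160],(400,400),interpolation=2)])
cv2.imwrite("pics/c5.png",c)
E
```

```text
9.5 [ 0.47981156 -0.13162176  0.28530311] [-0.53324569  1.74279049 -1.52248379] 0.0503779540207077
[319, 73] [359, 182] (np.float64(316.41084366840255), np.float64(120.93879354326742)) (np.float64(349.5237036792844), np.float64(193.19162809734604))
239 0 279 102
```

View pics/c5.png

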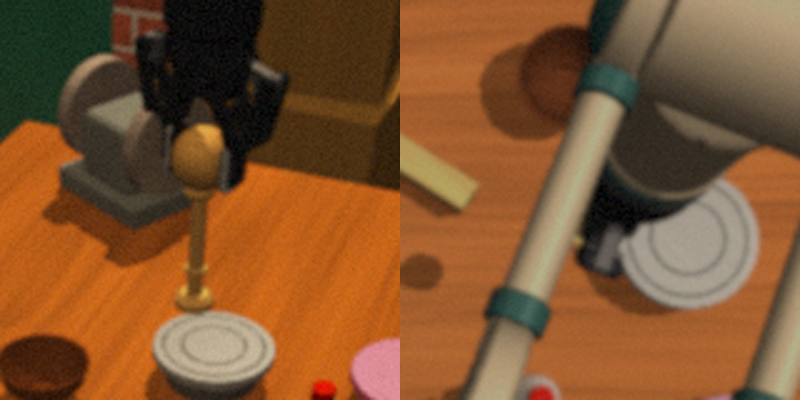

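The foot underside is seen at side (316.2,120.8), against (316.4,120.9) predicted for an upright hold, so it hangs straight and hasn't slipped. The disc centre is at side (324.6,138.4), which agrees with about (0.4895, -0.252). I move over and descend.

carry_out:
  moves: [30, 0.2, -2.2, 0, 0, 30, 0.2, -2.2, 0, 0, 30, 0.2, -2.0, 0, 0, 30, 0.1, -1.8, 0, 0, 30, 0.1, -1.4, 0, 0, 30, 0.1, -1.0, 0, 0, 30, 0.1, -0.6, 0, 0, 30, 0, -0.4, 0, 0, 30, 0, 0, 0, 0, 30, 0, 0, 0, 0]

```text
clock: 10.5
position: [0.4903, -0.2442, 0.2864]
ee_rot: [-0.0, 0.818, 0.575, 0.0]
contact_force: [-0.2, -0.7, -1.1]
width: 0.0507
```

```bash
python3 - <<'E'
from h import *
s=grab("side","s5");t=grab("top","t5");st=manip.get_state();print(st["clock"],st["position"],st["contact_force"],st["width"])
p=st["position"]
print([plane("side",324.6,138.4,.04),plane("top",394.6,198,.04)], proj("side",[*p[:2],p[2]-.117]))
c=np.hstack([cv2.resize(s[0:170,240:410],(400,400),interpolation=2),cv2.resize(t[120:280,310:470],(400,400),interpolation=2)])
cv2.imwrite("pics/c6.png",c)
E
```

```text
10.6 [ 0.49027294 -0.24410107  0.28641379] [-0.11692727  0.11921695 -0.9170863 ] 0.05022979841398296
[array([ 0.49066894, -0.25214707,  0.04      ]), array([ 0.48785612, -0.2538955 ,  0.04      ])] (np.float64(327.59079801350964), np.float64(96.27368627133515))
```

View pics/c6.png

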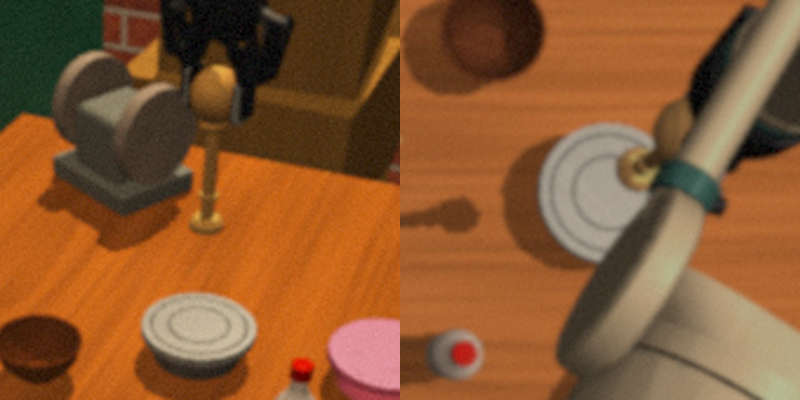

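The foot is at side (327.5,96.9), against (327.6,96.3) predicted, so it is still upright. The disc rings are centred at (324.1,138.5). I shift -8 mm in y and descend until about 3 mm above the plate.

carry_out:
  moves: [30, 0, -0.3, -0.5, 0, 30, 0, -0.3, -1.0, 0, 30, 0, -0.2, -1.5, 0, 30, 0, 0, -1.8, 0, 30, 0, 0, -1.8, 0, 30, 0, 0, -1.8, 0, 30, 0, 0, -1.5, 0, 30, 0, 0, -1.2, 0, 30, 0, 0, -0.8, 0, 30, 0, 0, -0.4, 0]

```text
clock: 11.6
position: [0.49, -0.2526, 0.1624]
ee_rot: [-0.001, 0.819, 0.574, -0.0]
contact_force: [-0.3, 0.3, -0.1]
width: 0.0504
```

carry_out:
  moves: [30, 0, 0, -0.1, 0, 30, 0, 0, 0, 0, 30, 0, 0, 0, 0, 30, 0, 0, -0.1, 0, 30, 0, 0, 0, 0, 30, 0, 0, -0.1, 0, 30, 0, 0, 0, 0, 30, 0, 0, 0, 0, 30, 0, 0, 0, 0, 30, 0, 0, 0, 0]

```text
clock: 12.6
position: [0.4903, -0.2527, 0.1603]
ee_rot: [0.0, 0.819, 0.574, 0.0]
contact_force: [0.8, 0.1, -1.0]
width: 0.0507
```

carry_out:
  moves: [30, 0, 0, -0.1, 0, 30, 0, 0, 0, 0, 30, 0, 0, 0, 0, 30, 0, 0, -0.1, 0, 30, 0, 0, 0, 0, 30, 0, 0, 0, 0, 30, 0, 0, 0, 0, 30, 0, 0, 0, 0, 30, 0, 0, 0, 0, 30, 0, 0, 0, 0]

```text
clock: 13.6
position: [0.4903, -0.2527, 0.1583]
ee_rot: [0.0, 0.819, 0.574, 0.0]
contact_force: [-0.5, 0.7, -0.3]
width: 0.0507
```

carry_out:
  moves: [30, 0, 0, -0.1, 0, 30, 0, 0, 0, 0, 30, 0, 0, 0, 0, 30, 0, 0, 0, 0, 30, 0, 0, 0, 0, 30, 0, 0, 0, 0, 30, 0, 0, 0, 0, 30, 0, 0, 0, 0, 30, 0, 0, 0, 0, 30, 0, 0, 0, 0]

```text
clock: 14.6
position: [0.4904, -0.2528, 0.1576]
ee_rot: [0.0, 0.819, 0.574, 0.0]
contact_force: [0.4, -0.1, 5.5]
width: 0.0502
```

```bash
python3 - <<'E'
from h import *
s=grab("side","s6");t=grab("top","t6");st=manip.get_state();print(st["clock"],st["position"],st["contact_force"],st["width"])
p=st["position"]
print(proj("side",[*p[:2],.04]))
c=np.hstack([cv2.resize(s[70:170,270:370],(400,400),interpolation=2),cv2.resize(t[140:260,330:450],(400,400),interpolation=2)])
cv2.imwrite("pics/c7.png",c)
E
```

```text
14.7 [ 0.49043812 -0.25279054  0.1576289 ] [-0.89806365  0.76035352  4.69881296] 0.05045344151981993
(np.float64(324.75938856334193), np.float64(138.29063055691282))
```

View pics/c7.png

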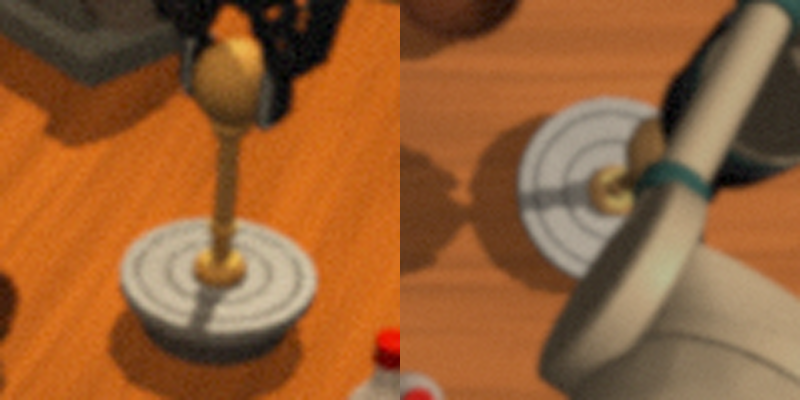

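It has touched down: 5 N upward, foot in the middle of the inner ring at side crop (219,268), stem upright. I ease off and open slowly.

carry_out:
  moves: [45, 0, 0, 0.03, 0, 52, 0, 0, 0, 0, 56, 0, 0, 0, 0, 58, 0, 0, 0, 0, 60, 0, 0, 0, 0, 62, 0, 0, 0, 0, 64, 0, 0, 0, 0, 67, 0, 0, 0, 0, 71, 0, 0, 0, 0, 76, 0, 0, 0, 0]
  squeeze: 20

```text
clock: 15.7
position: [0.4902, -0.2527, 0.1575]
ee_rot: [-0.0, 0.819, 0.574, -0.0]
contact_force: [0.5, -0.5, -1.1]
width: 0.0649
```

carry_out:
  moves: [82, 0, 0, 0, 0, 88, 0, 0, 0, 0, 90, 0, 0, 0, 0, 90, 0, 0, 0, 0, 90, 0, 0, 0, 0, 90, 0, 0, 0.2, 0, 90, 0, 0, 0.5, 0, 90, 0, 0, 0.8, 0, 90, 0, 0, 1, 0, 90, 0, 0, 1.5, 0]

```text
clock: 16.7
position: [0.4901, -0.2526, 0.1983]
ee_rot: [-0.0, 0.819, 0.574, -0.0]
contact_force: [0.0, -0.2, 0.8]
width: 0.077
```

carry_out:
  moves: [90, 0, 0, 2, 0, 90, 0, 0, 2, 0, 90, 0, 0, 2, 0, 90, 0, 0, 2, 0, 90, 0, 0, 2, 0, 90, 0, 0, 1, 0, 90, 0, 0, 0, 0, 90, 0, 0, 0, 0, 90, 0, 0, 0, 0, 90, 0, 0, 0, 0]

```text
clock: 17.7
position: [0.4899, -0.2524, 0.3065]
ee_rot: [-0.001, 0.819, 0.574, -0.0]
contact_force: [0.0, -0.6, 0.0]
width: 0.0767
```

```bash
python3 - <<'E'
from h import *
s=grab("side","s7");t=grab("top","t7");st=manip.get_state();print(st["clock"],st["position"],st["contact_force"],st["width"])
for p in([.49,-.2525,.04],[.49,-.2525,.179]):print(proj("side",p),proj("top",p))
c=np.hstack([cv2.resize(s[70:320,160:410],(400,400),interpolation=2),cv2.resize(t[80:280,200:460],(400,308),interpolation=2)[:308].repeat(1,0) if 0 else cv2.copyMakeBorder(cv2.resize(t[80:280,200:460],(400,308),interpolation=2),0,92,0,0,0)])
cv2.imwrite("pics/c8.png",c)
E
```

```text
17.8 [ 0.49006256 -0.25253128  0.30682348] [ 0.91421722 -0.27249329  0.3218665 ] 0.07692151081763912
(np.float64(324.8810614137688), np.float64(138.3863894830095)) (np.float64(393.94565387884666), np.float64(197.0789556525676))
(np.float64(329.081843939544), np.float64(91.16419535562338)) (np.float64(410.8826048941717), np.float64(186.5781902913969))
```

View pics/c8.png

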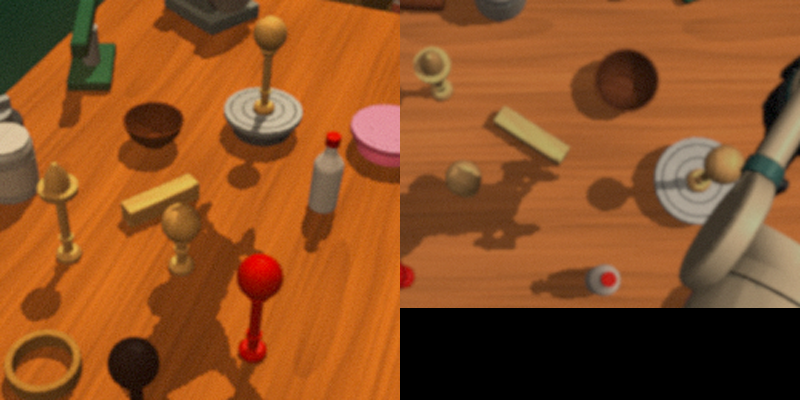

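The tall finial stands upright: ball at side (328.8,91.9) against (329.1,91.2) predicted, foot in the rings' middle. The acorn at side (196,182) and short ball at (273,209) haven't moved. The gripper is clear, so I hand in.

```bash
python3 -c "
from rig import manip
print(manip.sign_off(), manip.get_state()['clock'])"
```

```text
the job is handed in; nothing more can be done
the job is handed in; nothing more can be done
```

I gripped the tall ball-topped finial at its ball, carried it upright over the other finials and set it down on the steel turntable. I felt about 5 N at touchdown, then opened slowly and backed off. The job was handed in at about 18 s, and `sign_off` reports no verdict.

- **Placement:** my last pictures show it standing upright. The ball is at side pixel (328.8, 91.9), against (329.1, 91.2) predicted for a vertical stem over the disc centre. The foot is inside the inner ring, within a few mm of centre.
- **Other finials:** the acorn and the short ball are where they were to within 2–3 pixels. The gripper is clear at 0.307 m, with contact force near zero.
- **Disagreements:** the first colour masks bled into the foot and plank, so I measured the balls again with Hough circles. The side and top views put the disc centre about 7 mm apart at first. They agreed to about 3 mm once I re-read the ring centres.

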